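Vent the bench vacuum pump through its tilted nipple

ROBOT

A 6-joint arm with a two-finger parallel gripper is mounted at the origin on the work surface. World frame = base frame: x ahead of the robot, y to its left, z up, the work surface at z = 0. Lengths are in m, angles in degrees, forces in N, time in s.
With the tool pointing down it reaches from about 0.25 to 0.725 m from the base axis. Payload 9.7 kg.
Tool frame: the origin (TCP) lies at the very end of the fingers, on their centre line; the grasp point (between the pads) lies 19 mm behind it (bot.hold_point_z is the distance from the TCP to the grasp point, in m); z points along the fingers, y is the line along which they close (so a half turn about z gives the same grasp; the last joint's range is limited). The gripper opens to 85 mm and grips with 20 to 120 N. Pads are 22 mm wide; open, the fingers measure 114 mm over their backs; the gripper's body (76 mm by 85 mm) begins 54 mm behind the grasp point. The pads swing forward as they close: fully open they stand 13 mm farther back than shut.
Start: joints at [-64.916, 4.979, 10.078, 95.1, 0, 90], TCP at [0.233, -0.498, 0.231] pointing down, gripper open.
Joint ranges: [-179.16, 179.16], [-48.56, 103.87], [-65.8, 70.77], [-126.05, 130.52], [-82.76, 87.17], [-180, 180]. Speed limits (degrees/s): [127.2, 127.2, 147.25, 180, 180, 180].

INTERFACE

Orientations are given as [roll, pitch, yaw] about the fixed x, y, z axes, in that order (R = Rz(yaw) Ry(pitch) Rx(roll)).
In Python, from workcell import bot gives the robot as it stands.
- The arm moves only by the tool play_rows, never from a script. Its argument "targets" is a list of rows, each an object with "grip": the closure in counts, from 0 (fully open) to 255 (shut); "linear": the shift along the world's x, y, z in cm, a list of three; "delta_rot": the turn, a rotation vector about the world's x, y, z in rad, a list of three. A call has 1 to 10 rows; each row is the pose to reach, as a shift and turn from the pose commanded when the call began; what a row does not reach only later rows make up. A row lasts 1/10 s, in which the tool goes at most 50 mm and 8.59 degrees, less where a joint would pass 70% of its speed; a pose out of reach is approached as far as the arm can. A call with a gripper value outside its range is refused whole. The fingers move at their own pace and stop on an object; "force" is the grip in N (left out, the last holds). Time passes only in rows, so rows that repeat a pose let the fingers close. It gives the time, the measured TCP pose, the force, the opening and the grip force at its end, in the units of the state.
- bot.get_obs(): the state, without advancing time (a new reading comes with each control period).
- bot.camera(name): name is "scene" or "top" or "wrist"; returns a dict with "color" (420x560x3 uint8, red, green, blue), "range_z" (420x560 float32, m along the optical axis (not along the pixel's ray), 0 where there is no reading), "fov_y" (degrees; the focal length in pixels is half the picture's height over the tangent of half this angle, whatever the lens; pixels are square), "cx", "cy" (the principal point, pixels), "dist_coeffs" ([k1, k2, p1, p2, k3] as OpenCV has them; the pictures are not rectified), "world_to_cam" (4x4, takes a point from world to camera coordinates). Camera axes: x right, y up, looking along -z (the intrinsics and any distortion apply to the point x, -y, -z); pixel columns grow to the right and rows downward; lengths in m; the calibration is good to about 2 mm. A picture is of the moment at which its call begins.
- bot.job_done(): hands the job in; it is judged then, once.
Trained networks look in a picture, given as the dict that the camera call returned (one of the last four; its "shot" number tells which), for a name from the list of things; names that differ only in an ending like _2 or _b are one class to them, and where a whole thing is asked for, a point or a joint stands for the part that bears it (a point fixed in the world has none). Each returns a list of dicts, best first, with "conf" (0 to 1); they miss things now and then, are a little off and sometimes report something else, mostly with a low value. They report only what shows in the picture. A call takes as long as a camera call. They do not tell look-alikes from the thing itself.
- bot.search_frame(picture, target): "box" ([left, top, right, bottom] in pixels, round what is visible of it).
- bot.trace(picture, target): "pixels" (420x560 bool, what is visible of it) and "box" ([left, top, right, bottom] in pixels, round what is visible of it).
- bot.pinpoint(picture, target): "pixel" ([column, row] in pixels: a listed point, or the origin of a listed thing).
The state is a dict: "time": time; "q": joint angles; "qd": joint speeds; "joint_efforts": joint torques, N m; "ee_pos": TCP position; "tcp_rot": TCP orientation; "wrist_force": force on the tool from outside, world axes, zero at the start; "torque": the same for the moment, N m; "opening": finger opening in m; "grasp_force": force on a finger pad.
Only numpy, scipy, OpenCV 4.12 (cv2) and the standard library are available. Lean on these libraries where they do the work, as an engineer would, in place of code of your own. Each camera call takes 0.05 s, during which the arm holds its last target. There are 200 camera calls.

TASK

The vacuum pump on the lab bench must be vented. First switch its rotary isolator off (turn the handle from the on detent fully to the off detent); then take the hand-held vent coupler, press it squarely onto the pump's tilted vent nipple until it snaps over and sits fully home, and keep holding it pressed there against the valve spring: the program finishes while the gripper is still holding the coupler home. Leave the bottle, tip box and marker where they are.

Things in the scene. Friction and masses are not known exactly. Their poses are not given: they have to be found in the camera images.
- isolator (a joint): Rotary handle of the isolator, rad: 0 = on (the start), 1.047 = off. The value grows anticlockwise seen from above: switching off is 60 degrees anticlockwise. A spring detent pulls it to the nearer end; about 0.1 N m takes it over the middle; stops at both ends.
- isolator_grip (a point): Middle of the isolator's metal bar handle, on its vertical turning axis, 86 mm above the bench; turns with it. The bar is 56 mm long along this x axis, 14 mm wide along y (grip it across y), from 16 mm below to 12 mm above this point. A black mark on its top shows the pointer end (-x).
- coupler_grip (a point): Place to grip the vent coupler, on its axis 60 mm above its mouth. Loose metal tool, about 160 g, 90 mm long, standing mouth down on the bench: steel skirt 34 mm across up to 34 mm, aluminium barrel 26 mm across from 34 to 80 mm, brass stub 18 mm across on top. z: its axis, away from the mouth (up at the start); turn about z does not matter.
- coupler_mouth (a point): Centre of the coupler's open mouth (the skirt's lower rim), on its axis; z as for coupler_grip. The mouth is 22 mm wide inside; the bore is 30 mm deep with a wider groove between 5 and 19.5 mm from the rim.
- nipple: Vent nipple, fixed on the pump. Origin: centre of its round flat seat, 44 mm across; z: the nipple's axis, leaning 0.5 rad from vertical to the pump's front. Steel, 18 mm across, 28 mm high along z, tapering to 11 mm at the tip from 21 mm up. Three spring balls 14 mm above the seat stick out 4 mm. The coupler is fully home when its mouth is at this origin and its z along this z.
- vent_pin (a joint): How far the brass valve pin is pressed into the nipple, m: 0 = out (shut), about 0.007 with the coupler fully home. Its spring gives 4 N at 0, about 10 N at 0.007, and pushes the coupler back off its seat when it is not held.
- bottle: Bystander: amber bottle with blue cap, 60 mm across, about 125 mm tall (origin under its centre); it and the coupler may be in either's place.
- tip_box: Bystander: pipette tip box 85 x 120 mm, 65 mm high, origin under its centre.
- marker: Bystander: marker pen 135 mm long, 12 mm thick, lying along its x axis.
- isolator_box: Grey fixed box 90 x 90 mm, 60 mm high, that carries the isolator handle at its centre; origin under its centre. A round black disc 48 mm across under the bar reaches to 70 mm above the bench. With the isolator off the bar lies along this x axis.
- nipple_tip (a point): Top of the nipple's steel part, on its axis 28 mm from the seat; axes as nipple. The brass valve pin, 8 mm across, stands 9 mm out of it. Pressing on, the coupler's rim meets the spring balls about 18 mm above the seat and has snapped over them at about 5 mm; the whole push takes up to about 20 N.
- pump: Vacuum pump, fixed: white box 200 mm (x) by 120 mm (y), 55 mm high; a finned motor behind the nipple reaches 111 mm above the bench. Origin under its centre; front is -x, to which the nipple leans. The seat's centre is 55 mm in front of the origin and 80 mm above the bench.
Mind the look-alikes: they are no part of the job. What is shaped like the isolator_box but yellow is not meant.

How it is judged (in metres and radians):
On the way, in this order (a step that is already met when the one before it is completed fails the run):
1. the isolator is off (within 0.1 rad of its off stop) (value of joint isolator above 0.947 rad), for 0.2 s.
2. the coupler is snapped square on the nipple and held home for 1 s by the fingers: mouth within 5 mm of the seat's centre, axes within 0.15 rad, valve pin pressed more than 4.5 mm (distance between coupler_mouth and nipple below 0.005 m and angle between the z axis of coupler_mouth and the z axis of nipple, either way round below 0.15 rad and value of joint vent_pin above 0.0045 m and contact force between coupler and vent_pin above 3 N and contact force between the fingers and coupler above 3 N), for 1 s.
At the end, for the whole second after the job is handed in: Isolator off within 0.1 rad. The fingers (over 3 N) hold the coupler home: mouth within 5 mm of the seat centre, axes within 0.15 rad, valve pin pressed over 4.5 mm and over 3 N by the coupler, coupler at rest (all of step 2 and value of joint isolator above 0.947 rad and linear speed of coupler below 0.02 m/s); the arm keeps its last pose, push and grip.
It fails at once if the vent valve is pressed while the isolator is on (value of joint vent_pin above 0.003 m and value of joint isolator below 0.65 rad).
It fails at once if a bystander is pushed more than 30 mm (distance of any of bottle, tip_box, marker from where it was at the start of the episode above 0.03 m).
It fails at once if the bottle is tipped over (angle between bottle's own z axis and vertical above 0.5 rad).
It also fails if it takes over 51 s, if anything falls off the work surface, if the arm or the gripper's body presses on something with over 40 N, if the wrist force passes 120 N, or if a joint passes its speed limit or range.

## Working session

There is one attempt and no reset: what is moved stays moved. The work goes in short steps, Python scripts to look and compute and a tool call to move; the robot and the scene stay as the last step left them, time stands still between calls to the robot, and variables do not carry over. Pictures are saved under pics/ and viewed, at most 10 in all, crops included, and the job is handed in when it is done.

Besides the shell and the picture viewer there is one more tool, called after ">>>" by a JSON object that holds its "method" and its "body", one argument or row to a line. play_rows: Moves the arm, as the interface text tells. Its arguments: {"type":"object","properties":{"targets":{"type":"array","items":{"type":"object","properties":{"grip":{"type":"number"},"linear":{"type":"array","items":{"type":"number"}},"delta_rot":{"type":"array","items":{"type":"number"}}}}},"force":{"type":"number"}},"required":["targets"]}

```bash
mkdir -p pics
cat > h.py <<'E'
import numpy as np, cv2
from workcell import bot
def K(p):
    f=210/np.tan(np.radians(p["fov_y"])/2)
    return np.array([[f,0,p["cx"]],[0,f,p["cy"]],[0,0,1]])
def ray(p,px):
    n=cv2.undistortPoints(np.array(px,float).reshape(-1,1,2),K(p),np.array(p["dist_coeffs"],float)).reshape(-1,2)
    return np.c_[n[:,0],-n[:,1],-np.ones(len(n))]
def world(p,c):
    T=np.linalg.inv(p["world_to_cam"]); return c@T[:3,:3].T+T[:3,3]
def at_z(p,px,z):
    d=ray(p,px); o=world(p,np.zeros((1,3))); w=world(p,d)-o
    return o+w*((z-o[:,2:])/w[:,2:])
def cloud(p,mask):
    r,c=np.nonzero(mask&(p["range_z"]>0)); d=ray(p,np.c_[c,r])
    return world(p,d*p["range_z"][r,c][:,None])
def proj(p,P):
    T=np.array(p["world_to_cam"]); c=np.atleast_2d(P)@T[:3,:3].T+T[:3,3]
    return cv2.projectPoints((c*[1,-1,-1]).reshape(-1,1,3),np.zeros(3),np.zeros(3),K(p),np.array(p["dist_coeffs"],float))[0].reshape(-1,2)
def save(p,name): cv2.imwrite(f"pics/{name}.png",p["color"][:,:,::-1])
E
python3 - <<'E'
from h import *
np.set_printoptions(precision=3,suppress=True)
Z=dict(isolator_grip=.086,coupler_grip=.06,nipple=.08,nipple_tip=.1046,bottle=0,tip_box=0,marker=.006,isolator_box=0,pump=0)
ims=[]
for n in("top","scene"):
    p=bot.camera(n); ims.append(p["color"][:,:,::-1])
    for t,z in Z.items():
        for r in bot.pinpoint(p,t)[:3]: print(n,t,round(r["conf"],2),np.round(r["pixel"]),at_z(p,[r["pixel"]],z)[0])
save(dict(color=ims[0][:,:,::-1]),"top");save(dict(color=ims[1][:,:,::-1]),"scene")
print(bot.get_obs())
E
```

```text
top isolator_grip 0.73 [383. 197.] [ 0.57  -0.337  0.086]
top isolator_grip 0.56 [449. 192.] [ 0.579 -0.483  0.086]
top coupler_grip 0.63 [258. 255.] [ 0.45  -0.064  0.06 ]
top nipple 0.61 [133. 189.] [0.596 0.202 0.08 ]
top nipple_tip 0.88 [130. 190.] [0.589 0.2   0.105]
top nipple_tip 0.56 [259. 259.] [ 0.442 -0.069  0.105]
top bottle 0.72 [346. 134.] [ 0.739 -0.28   0.   ]
top bottle 0.56 [254. 179.] [ 0.63  -0.056  0.   ]
top tip_box 0.96 [350. 134.] [ 0.739 -0.287  0.   ]
top marker 0.55 [176. 291.] [0.373 0.125 0.006]
top isolator_box 0.7 [431. 199.] [ 0.576 -0.477  0.   ]
top isolator_box 0.59 [372. 208.] [ 0.556 -0.333  0.   ]
top pump 0.89 [138. 171.] [0.654 0.219 0.   ]
scene isolator_grip 0.68 [123. 222.] [ 0.574 -0.478  0.086]
scene coupler_grip 0.76 [288. 179.] [ 0.433 -0.067  0.06 ]
scene nipple 0.86 [407. 211.] [0.598 0.207 0.08 ]
scene nipple 0.51 [190. 236.] [ 0.628 -0.321  0.08 ]
scene nipple_tip 0.59 [407. 200.] [0.582 0.207 0.105]
scene bottle 0.69 [300. 249.] [ 0.626 -0.059  0.   ]
scene tip_box 0.98 [210. 293.] [ 0.734 -0.281  0.   ]
scene tip_box 0.48 [347. 171.] [0.35  0.124 0.   ]
scene marker 0.49 [349. 172.] [0.359 0.126 0.006]
scene marker 0.25 [184. 212.] [ 0.478 -0.351  0.006]
scene isolator_box 0.87 [129. 241.] [ 0.56  -0.487  0.   ]
scene isolator_box 0.75 [189. 237.] [ 0.563 -0.335  0.   ]
scene pump 0.87 [410. 242.] [0.632 0.224 0.   ]
{'time': 1.0, 'q': array([-64.916,   4.979,  10.078,  95.098,  -0.001,  90.   ]), 'qd': array([ 0.027, -0.059,  0.026,  0.026,  0.056, -0.01 ]), 'joint_efforts': array([ -0.   , -52.01 ,  46.487,   0.002,  -0.   ,   0.   ]), 'ee_pos': array([ 0.233, -0.498,  0.231]), 'tcp_rot': array([179.998,   0.001,  25.084]), 'wrist_force': array([-0.2  , -0.508, -0.559]), 'torque': array([ 0.027, -0.08 ,  0.021]), 'grasp_force': 0.0, 'opening': 0.08520750194173282}
```

View pics/top.png

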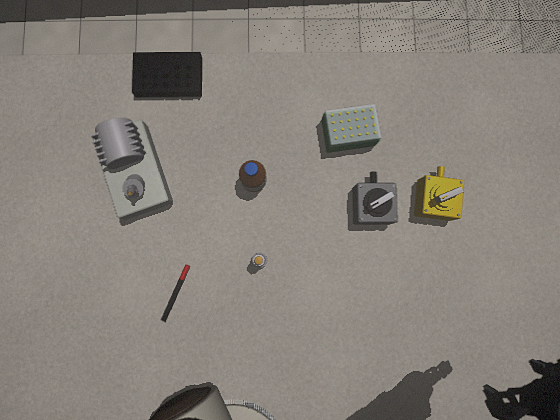

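View pics/scene.png

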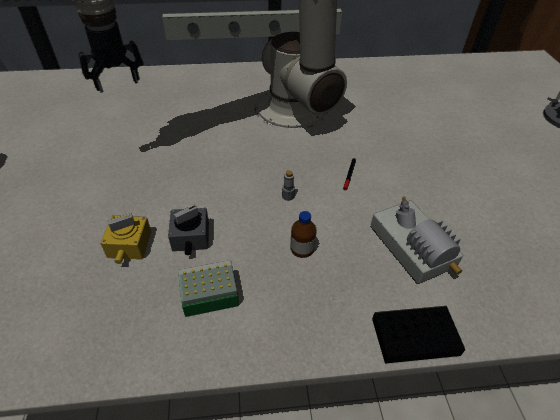

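Top view: the isolator candidates are the grey box at (378,202) and the yellow one at (442,198). The grey one fits ("grey fixed box", and yellow is explicitly not meant). The coupler is at (258,260), the bottle at (252,176), the pump at (135,170) with its nipple at (132,190), the tip box at (352,128) and the marker at (176,292). I'll confirm in a crop and measure the bar, pump and coupler.

Run:
```python
from h import *
np.set_printoptions(precision=4,suppress=True)
p=bot.camera("top")
cv2.imwrite("pics/crop.png",cv2.resize(p["color"][160:240,330:480,::-1],None,fx=5,fy=5,interpolation=cv2.INTER_CUBIC))
m=np.zeros((420,560),bool); m[170:235,345:405]=1
P=cloud(p,m)
top=P[(P[:,2]>.05)&(P[:,2]<.066)]; bar=P[P[:,2]>.085]
for n,Q in("box",top),("bar",bar):
    q=Q[:,:2].astype(np.float32); r=cv2.minAreaRect(q*1000); print(n,len(q),r,q.mean(0),np.median(Q[:,2]))
def meas(name,box,lo,hi):
    m=np.zeros((420,560),bool); m[box[1]:box[3],box[0]:box[2]]=1
    Q=cloud(p,m);Q=Q[(Q[:,2]>lo)&(Q[:,2]<hi)]; q=Q[:,:2].astype(np.float32)*1000
    print(name,len(q),cv2.minAreaRect(q),q.mean(0),np.median(Q[:,2]))
meas("pump",(90,100,190,230),.045,.062)
meas("coupler",(240,240,275,280),.07,.11)
meas("couplerAll",(240,240,275,280),.02,.11)
meas("motor",(90,100,190,230),.09,.13)
meas("bottle",(230,150,275,205),.1,.14)
```

```text
box 1138 ((562.8701171875, -330.8046875), (88.70722198486328, 88.36997985839844), 89.30350494384766) [ 0.5608 -0.3263] 0.059579095307268015
bar 180 ((563.4594116210938, -332.1166076660156), (13.91325855255127, 56.09934616088867), 29.126821517944336) [ 0.5626 -0.3305] 0.09737012990176219
pump 2708 ((649.6708984375, 221.624267578125), (201.1657257080078, 121.55789947509766), 19.16533851623535) [622.013  203.8118] 0.05460937051357051
coupler 124 ((439.86407470703125, -66.53855895996094), (23.553693771362305, 25.41962432861328), 89.1516342163086) [440.1002 -66.5269] 0.08151992605548891
couplerAll 181 ((439.49371337890625, -66.16199493408203), (31.52960205078125, 31.209972381591797), 89.05606079101562) [440.1616 -67.5857] 0.07880005784810573
motor 1667 ((659.7926025390625, 224.88328552246094), (172.5270233154297, 91.70817565917969), 18.91590690612793) [691.0795 232.5325] 0.10427277831651582
bottle 176 ((628.2442626953125, -54.19322967529297), (27.940980911254883, 27.347034454345703), 16.993955612182617) [626.3875 -54.8825] 0.12390973094669011
```

View pics/crop.png

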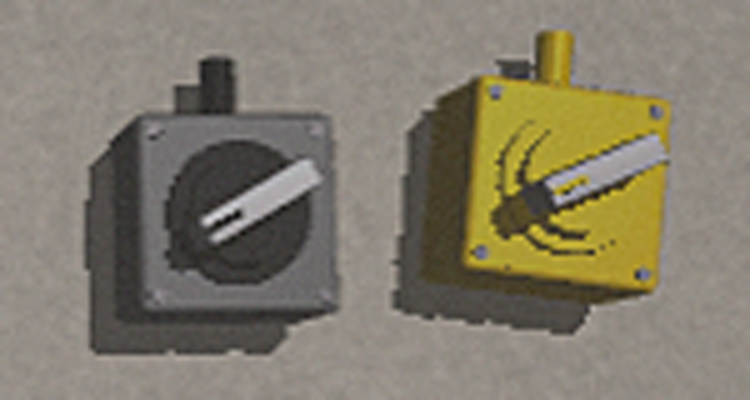

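The crop confirms it: the grey box is at left, its bar mark at the lower-left end, and the yellow look-alike is at right. The bar's x is at about -60.7°, centre (0.5635, -0.3315). Moving above it.

>>> {"method": "play_rows", "body": {
  "targets": [
    {"grip": 0,"linear": [3.3,1.67,0],"delta_rot": [0,0,-0.15]},
    {"grip": 0,"linear": [6.6,3.33,0],"delta_rot": [0,0,-0.3]},
    {"grip": 0,"linear": [9.9,5,0],"delta_rot": [0,0,-0.45]},
    {"grip": 0,"linear": [13.2,6.66,0],"delta_rot": [0,0,-0.6]},
    {"grip": 0,"linear": [16.5,8.33,0],"delta_rot": [0,0,-0.75]},
    {"grip": 0,"linear": [19.8,10,0],"delta_rot": [0,0,-0.9]},
    {"grip": 0,"linear": [23.1,11.66,0],"delta_rot": [0,0,-1.05]},
    {"grip": 0,"linear": [26.4,13.3,-1],"delta_rot": [0,0,-1.2]},
    {"grip": 0,"linear": [29.7,15,-3],"delta_rot": [0,0,-1.35]},
    {"grip": 0,"linear": [33.05,16.65,-5],"delta_rot": [0,0,-1.497]}
  ],
  "force": 60
}}

```text
time: 2.05
ee_pos: [0.4636, -0.423, 0.196]
tcp_rot: [-175.5, 0.4, -44.4]
wrist_force: [0.7, -0.2, -0.4]
opening: 0.0851
grasp_force: 0.0
```

>>> {"method": "play_rows", "body": {
  "targets": [
    {"grip": 0,"linear": [0,0,0],"delta_rot": [0,0,0]},
    {"grip": 0,"linear": [0,0,0],"delta_rot": [0,0,0]},
    {"grip": 0,"linear": [0,0,0],"delta_rot": [0,0,0]},
    {"grip": 0,"linear": [0,0,0],"delta_rot": [0,0,0]}
  ]
}}

```text
time: 2.45
ee_pos: [0.4633, -0.4226, 0.198]
tcp_rot: [-175.5, 0.3, -44.3]
wrist_force: [0.2, 0.5, -0.1]
opening: 0.0853
grasp_force: 0.0
```

```bash
cat >> h.py <<'E'
from scipy.spatial.transform import Rotation as R
def delta(pos,rot):
    o=bot.get_obs(); r=(rot if isinstance(rot,R) else R.from_euler("xyz",rot,degrees=True))
    print("linear cm",np.round((np.array(pos)-o["ee_pos"])*100,2),"rot",np.round((r*R.from_euler("xyz",o["tcp_rot"],degrees=True).inv()).as_rotvec(),4),"q",np.round(o["q"],1))
E
python3 -c "
from h import *
delta([.5635,-.3315,.17],[180,0,-60.7])"
```

```text
linear cm [10.02  9.11 -2.8 ] rot [-0.0518  0.0586 -0.2853] q [-44.4  15.6  18.4  93.2   4.5 179.9]
```

>>> {"method": "play_rows", "body": {
  "targets": [
    {"grip": 0,"linear": [0.5,0.5,0],"delta_rot": [-0.05,0.055,0.14]},
    {"grip": 0,"linear": [1,1,0],"delta_rot": [-0.05,0.055,0.28]},
    {"grip": 0,"linear": [1.5,1.5,0],"delta_rot": [-0.05,0.055,0.42]},
    {"grip": 0,"linear": [2.5,2.5,0],"delta_rot": [-0.05,0.055,0.56]},
    {"grip": 0,"linear": [3.5,3.5,0],"delta_rot": [-0.05,0.055,0.7]},
    {"grip": 0,"linear": [4.5,4.5,0],"delta_rot": [-0.05,0.055,0.84]},
    {"grip": 0,"linear": [5.5,5.5,0],"delta_rot": [-0.05,0.055,0.98]},
    {"grip": 0,"linear": [6.5,6.5,0],"delta_rot": [-0.05,0.055,1.12]},
    {"grip": 0,"linear": [7.5,7.5,0],"delta_rot": [-0.05,0.055,1.26]},
    {"grip": 0,"linear": [8.5,8.5,0],"delta_rot": [-0.05,0.055,1.4]}
  ]
}}

```text
time: 3.45
ee_pos: [0.5486, -0.3371, 0.1978]
tcp_rot: [-178.4, 3.1, 36.2]
wrist_force: [0.2, 0.6, -0.5]
opening: 0.0849
grasp_force: 0.0
```

```bash
python3 -c "
from h import *
delta([.5635,-.3315,.16],[180,0,119.3])"
```

```text
linear cm [ 1.49  0.56 -3.78] rot [ 0.0508 -0.0418  1.4514] q [-30.6  20.8  24.9  96.8  -2.2 113.3]
```

>>> {"method": "play_rows", "body": {
  "targets": [
    {"grip": 0,"linear": [0.3,0.1,-0.4],"delta_rot": [0.005,-0.004,0.145]},
    {"grip": 0,"linear": [0.6,0.2,-0.8],"delta_rot": [0.01,-0.008,0.29]},
    {"grip": 0,"linear": [0.9,0.3,-1.2],"delta_rot": [0.015,-0.012,0.435]},
    {"grip": 0,"linear": [1.2,0.4,-1.6],"delta_rot": [0.02,-0.017,0.58]},
    {"grip": 0,"linear": [1.49,0.56,-2],"delta_rot": [0.025,-0.021,0.726]},
    {"grip": 0,"linear": [1.49,0.56,-2.4],"delta_rot": [0.03,-0.025,0.871]},
    {"grip": 0,"linear": [1.49,0.56,-2.8],"delta_rot": [0.035,-0.029,1.016]},
    {"grip": 0,"linear": [1.49,0.56,-3.2],"delta_rot": [0.041,-0.033,1.161]},
    {"grip": 0,"linear": [1.49,0.56,-3.6],"delta_rot": [0.046,-0.038,1.306]},
    {"grip": 0,"linear": [1.49,0.56,-3.78],"delta_rot": [0.0508,-0.0418,1.4514]}
  ]
}}

```text
time: 4.45
ee_pos: [0.563, -0.3318, 0.1596]
tcp_rot: [-180.0, 0.0, 119.3]
wrist_force: [-0.1, 0.6, -0.9]
opening: 0.0853
grasp_force: 0.0
```

```bash
python3 -c "
from h import *
delta([.5635,-.3315,.076],[180,0,119.3])
p=bot.camera('wrist')
for t in ('isolator_grip',):
  for r in bot.pinpoint(p,t): print(r['conf'],r['pixel'],at_z(p,[r['pixel']],.086))
P=cloud(p,np.ones((420,560),bool)); d=np.linalg.norm(P[:,:2]-[.5635,-.3315],axis=1)
Q=P[(P[:,2]>.09)&(P[:,2]<.103)&(d<.04)];print(len(Q),cv2.minAreaRect(Q[:,:2].astype(np.float32)*1000))
"
```

```text
linear cm [ 0.05  0.03 -8.36] rot [ 0.0006 -0.0003 -0.0002] q [-30.5  18.7  18.1  89.4  -0.   30.2]
0.97 [207.7, 359.3] [[ 0.57166644 -0.48149797  0.086     ]]
0.68 [275.3, 220.4] [[ 0.55987292 -0.33491877  0.086     ]]
1392 ((561.9273071289062, -331.2677917480469), (13.605993270874023, 56.113197326660156), 29.384214401245117)
```

>>> {"method": "play_rows", "body": {
  "targets": [
    {"grip": 0,"linear": [0,0,-2.5],"delta_rot": [0,0,0]},
    {"grip": 0,"linear": [0,0.05,-5],"delta_rot": [0,0,0]},
    {"grip": 0,"linear": [0,0.05,-7.5],"delta_rot": [0,0,0]},
    {"grip": 0,"linear": [0,0.05,-8.4],"delta_rot": [0,0,0]},
    {"grip": 255,"linear": [0,0.05,-8.4],"delta_rot": [0,0,0]},
    {"grip": 255,"linear": [0,0.05,-8.4],"delta_rot": [0,0,0]},
    {"grip": 255,"linear": [0,0.05,-8.4],"delta_rot": [0,0,0]},
    {"grip": 255,"linear": [0,0.05,-8.4],"delta_rot": [0,0,0]},
    {"grip": 255,"linear": [0,0.05,-8.4],"delta_rot": [0,0,0]},
    {"grip": 255,"linear": [0,0.05,-8.4],"delta_rot": [0,0,0]}
  ],
  "force": 40
}}

```text
time: 5.55
ee_pos: [0.5629, -0.3323, 0.0763]
tcp_rot: [-180.0, 0.1, 118.9]
wrist_force: [-2.4, 0.2, 5.3]
opening: 0.0137
grasp_force: 41.7
```

Gripped (13.7 mm). Turn 60° plus a touch.

>>> {"method": "play_rows", "body": {
  "targets": [
    {"grip": 255,"linear": [0,0,0],"delta_rot": [0,0,0.12]},
    {"grip": 255,"linear": [0,0,0],"delta_rot": [0,0,0.24]},
    {"grip": 255,"linear": [0,0,0],"delta_rot": [0,0,0.36]},
    {"grip": 255,"linear": [0,0,0],"delta_rot": [0,0,0.48]},
    {"grip": 255,"linear": [0,0,0],"delta_rot": [0,0,0.6]},
    {"grip": 255,"linear": [0,0,0],"delta_rot": [0,0,0.72]},
    {"grip": 255,"linear": [0,0,0],"delta_rot": [0,0,0.84]},
    {"grip": 255,"linear": [0,0,0],"delta_rot": [0,0,0.96]},
    {"grip": 255,"linear": [0,0,0],"delta_rot": [0,0,1.05]},
    {"grip": 255,"linear": [0,0,0],"delta_rot": [0,0,1.06]}
  ]
}}

```text
time: 6.55
ee_pos: [0.5633, -0.3315, 0.0763]
tcp_rot: [-180.0, 0.1, 179.8]
wrist_force: [0.6, 3.0, 5.8]
opening: 0.013
grasp_force: 41.8
```

>>> {"method": "play_rows", "body": {
  "targets": [
    {"grip": 255,"linear": [0,0,0],"delta_rot": [0,0,0]},
    {"grip": 255,"linear": [0,0,0],"delta_rot": [0,0,0]},
    {"grip": 255,"linear": [0,0,0],"delta_rot": [0,0,0]},
    {"grip": 0,"linear": [0,0,0],"delta_rot": [0,0,0]},
    {"grip": 0,"linear": [0,0,0],"delta_rot": [0,0,0]},
    {"grip": 0,"linear": [0,0,0],"delta_rot": [0,0,0]},
    {"grip": 0,"linear": [0,0,0],"delta_rot": [0,0,0]},
    {"grip": 0,"linear": [0,0,3],"delta_rot": [0,0,0]},
    {"grip": 0,"linear": [0,0,7],"delta_rot": [0,0,0]},
    {"grip": 0,"linear": [0,0,11],"delta_rot": [0,0,0]}
  ]
}}

```text
time: 7.55
ee_pos: [0.5623, -0.3318, 0.1862]
tcp_rot: [-180.0, -0.1, 179.6]
wrist_force: [0.5, -0.2, 0.9]
opening: 0.0857
grasp_force: 0.0
```

```bash
python3 -c "
from h import *
p=bot.camera('wrist')
P=cloud(p,np.ones((420,560),bool)); d=np.linalg.norm(P[:,:2]-[.5625,-.3315],axis=1)
Q=P[(P[:,2]>.09)&(P[:,2]<.103)&(d<.04)];print(len(Q),cv2.minAreaRect(Q[:,:2].astype(np.float32)*1000))
delta([.44,-.0668,.20],[180,0,199.1])
"
```

```text
1125 ((561.3399658203125, -330.76568603515625), (13.43100357055664, 55.63835525512695), 89.37642669677734)
linear cm [-12.38  26.58   0.58] rot [0.004  0.0078 0.3396] q [-30.5  18.7  22.   92.8  -0.1 -30.2]
```

Bar turned exactly 60°: the isolator is off. On to the coupler.

>>> {"method": "play_rows", "body": {
  "targets": [
    {"grip": 0,"linear": [-1.3,2.7,0.5],"delta_rot": [0,0,0.034]},
    {"grip": 0,"linear": [-2.5,5.3,0.5],"delta_rot": [0,0,0.068]},
    {"grip": 0,"linear": [-3.7,8,0.5],"delta_rot": [0,0,0.1]},
    {"grip": 0,"linear": [-5,10.6,0.5],"delta_rot": [0,0,0.136]},
    {"grip": 0,"linear": [-6.2,13.3,0.5],"delta_rot": [0,0,0.17]},
    {"grip": 0,"linear": [-7.4,16,0.5],"delta_rot": [0,0,0.2]},
    {"grip": 0,"linear": [-8.7,18.6,0.5],"delta_rot": [0,0,0.24]},
    {"grip": 0,"linear": [-9.9,21.3,0.5],"delta_rot": [0,0,0.272]},
    {"grip": 0,"linear": [-11.1,23.9,0.5],"delta_rot": [0,0,0.306]},
    {"grip": 0,"linear": [-12.4,26.6,0.5],"delta_rot": [0,0,0.34]}
  ]
}}

```text
time: 8.6
ee_pos: [0.4382, -0.0651, 0.1902]
tcp_rot: [-179.9, 0.0, -160.8]
wrist_force: [0.4, 0.5, -0.3]
opening: 0.0853
grasp_force: 0.0
```

```bash
python3 -c "
from h import *
p=bot.camera('wrist')
P=cloud(p,np.ones((420,560),bool)); d=np.linalg.norm(P[:,:2]-[.44,-.0668],axis=1)
for lo,hi in((.074,.086),(.087,.1),(.01,.034)):
  Q=P[(P[:,2]>lo)&(P[:,2]<hi)&(d<.03)];print(len(Q),cv2.minAreaRect(Q[:,:2].astype(np.float32)*1000),np.median(Q,0))
for t in('coupler_grip','coupler_mouth'):
  for r in bot.pinpoint(p,t)[:1]: print(r['conf'],r['pixel'],at_z(p,[r['pixel']],.06))
delta([.44,-.0668,.041],[180,0,199.1])
"
```

```text
366 ((438.0513610839844, -65.49607849121094), (25.578487396240234, 26.192121505737305), 26.93707275390625) [ 0.43269984 -0.06769493  0.07908026]
316 ((437.98468017578125, -65.44219207763672), (17.254291534423828, 16.203022003173828), 19.813034057617188) [ 0.43779265 -0.06571601  0.08915625]
313 ((433.46917724609375, -67.41098022460938), (24.29753875732422, 34.65375518798828), 19.319271087646484) [ 0.42642254 -0.07056871  0.03246109]
0.72 [278.4, 197.3] [[ 0.43738129 -0.06684669  0.06      ]]
0.59 [277.4, 185.3] [[ 0.42674955 -0.07152124  0.06      ]]
linear cm [  0.15  -0.18 -14.96] rot [ 0.0012  0.0015 -0.0025] q [ -8.4 -10.3  -9.2  91.1  -0.1 -27.6]
```

>>> {"method": "play_rows", "body": {
  "targets": [
    {"grip": 0,"linear": [0,0,-3],"delta_rot": [0,0,0]},
    {"grip": 0,"linear": [0,0,-6],"delta_rot": [0,0,0]},
    {"grip": 0,"linear": [0,0,-9],"delta_rot": [0,0,0]},
    {"grip": 0,"linear": [0,0,-12],"delta_rot": [0,0,0]},
    {"grip": 0,"linear": [0,0,-14.9],"delta_rot": [0,0,0]},
    {"grip": 0,"linear": [0,0,-14.9],"delta_rot": [0,0,0]},
    {"grip": 255,"linear": [0,0,-14.9],"delta_rot": [0,0,0]},
    {"grip": 255,"linear": [0,0,-14.9],"delta_rot": [0,0,0]},
    {"grip": 255,"linear": [0,0,-14.9],"delta_rot": [0,0,0]},
    {"grip": 255,"linear": [0,0,-14.9],"delta_rot": [0,0,0]}
  ],
  "force": 110
}}

```text
time: 9.75
ee_pos: [0.4395, -0.0661, 0.0425]
tcp_rot: [-179.9, 0.1, -160.9]
wrist_force: [-0.1, 0.5, -0.7]
opening: 0.0282
grasp_force: 0.0
```

>>> {"method": "play_rows", "body": {
  "targets": [
    {"grip": 255,"linear": [0,0,0],"delta_rot": [0,0,0]},
    {"grip": 255,"linear": [0,0,0],"delta_rot": [0,0,0]},
    {"grip": 255,"linear": [0,0,0],"delta_rot": [0,0,0]}
  ]
}}

```text
time: 10.05
ee_pos: [0.4395, -0.066, 0.0427]
tcp_rot: [-179.9, 0.1, -160.9]
wrist_force: [-1.0, 0.5, 6.5]
opening: 0.0239
grasp_force: 107.4
```

```bash
python3 -c "
from h import *
n=np.array([-np.sin(.5)*np.cos(np.radians(19.1)),-np.sin(.5)*np.sin(np.radians(19.1)),np.cos(.5)])
s=np.array([.5977,.2036,.08])
y=np.radians(19.1)
rot=R.from_rotvec(np.array([np.sin(y),-np.cos(y),0])*.5)*R.from_euler('xyz',[180,0,199.1],degrees=True)
print(n,rot.as_matrix()[:,2],rot.as_euler('xyz',degrees=True))
for h in (.041+.1,.041): print(s+n*h); delta(s+n*h,rot)
"
```

```text
[-0.45303264 -0.15687662  0.87758256] [ 0.45303264  0.15687662 -0.87758256] [-180.           28.64788976 -160.9       ]
[0.5338224  0.1814804  0.20373914]
linear cm [ 9.44 24.74 16.1 ] rot [ 1.649e-01 -4.701e-01 -1.000e-04] q [ -8.5  -9.1 -24.5  74.5  -0.  -27.6]
[0.57912566 0.19716806 0.11598089]
linear cm [13.97 26.31  7.33] rot [ 1.649e-01 -4.701e-01 -1.000e-04] q [ -8.5  -9.1 -24.5  74.5  -0.  -27.6]
```

>>> {"method": "play_rows", "body": {
  "targets": [
    {"grip": 255,"linear": [0,0,4],"delta_rot": [0,0,0]},
    {"grip": 255,"linear": [0,0,8],"delta_rot": [0,0,0]},
    {"grip": 255,"linear": [0.5,2,12],"delta_rot": [0.016,-0.047,0]},
    {"grip": 255,"linear": [1.2,4,16],"delta_rot": [0.033,-0.094,0]},
    {"grip": 255,"linear": [2.5,7.5,16.3],"delta_rot": [0.05,-0.14,0]},
    {"grip": 255,"linear": [3.8,11,16.3],"delta_rot": [0.075,-0.21,0]},
    {"grip": 255,"linear": [5.2,14.5,16.3],"delta_rot": [0.1,-0.28,0]},
    {"grip": 255,"linear": [6.6,18,16.3],"delta_rot": [0.125,-0.35,0]},
    {"grip": 255,"linear": [8,21.5,16.3],"delta_rot": [0.145,-0.41,0]},
    {"grip": 255,"linear": [9.4,24.7,16.3],"delta_rot": [0.165,-0.47,0]}
  ]
}}

```text
time: 11.05
ee_pos: [0.5329, 0.1827, 0.205]
tcp_rot: [179.9, 28.7, -160.9]
wrist_force: [1.2, -1.8, -1.6]
opening: 0.0239
grasp_force: 107.9
```

>>> {"method": "play_rows", "body": {
  "targets": [
    {"grip": 255,"linear": [0,0,0],"delta_rot": [0,0,0]},
    {"grip": 255,"linear": [0,0,0],"delta_rot": [0,0,0]}
  ]
}}

```text
time: 11.25
ee_pos: [0.532, 0.1815, 0.2041]
tcp_rot: [180.0, 28.5, -160.8]
wrist_force: [-0.3, -1.2, -0.8]
opening: 0.0238
grasp_force: 108.3
```

```bash
cat >> h.py <<'E'
y=np.radians(19.1)
n=np.array([-np.sin(.5)*np.cos(y),-np.sin(.5)*np.sin(y),np.cos(.5)]); s=np.array([.5977,.2036,.08])
rot=R.from_rotvec(np.array([np.sin(y),-np.cos(y),0])*.5)*R.from_euler('xyz',[180,0,199.1],degrees=True)
E
python3 -c "
from h import *
np.set_printoptions(precision=4,suppress=True)
delta(s+n*.1427,rot)
o=bot.get_obs(); z=R.from_euler('xyz',o['tcp_rot'],degrees=True).as_matrix()[:,2]; m=o['ee_pos']+z*.0427
ims=[]
for c in('scene','top','wrist'):
  p=bot.camera(c); a=p['color'][:,:,::-1].copy()
  for t,X in(('coupler_mouth',m),('coupler_grip',m-z*.06),('nipple',s),('nipple_tip',s+n*.028)):
    q=proj(p,X)[0]; print(c,t,'exp',q,[(round(r['conf'],2),np.round(r['pixel'],1)) for r in bot.pinpoint(p,t)[:2]])
    if c!='wrist': cv2.circle(a,(int(q[0]*1),int(q[1])),1,(0,255,0) if 'nip' in t else (0,0,255),-1)
  u,v=np.clip(proj(p,s)[0].astype(int),[60,60],[500,360]); ims.append(cv2.resize(a[v-60:v+40,u-50:u+50],(400,400),interpolation=cv2.INTER_CUBIC) if c!='wrist' else a)
cv2.imwrite('pics/cmp.png',np.hstack(ims[:2])); cv2.imwrite('pics/wrist.png',ims[2])
"
```

```text
linear cm [ 0.1  -0.03  0.11] rot [ 0.0003 -0.003  -0.002 ] q [ 18.7 -22.6 -22.9  61.3   0.3  -0.4]
scene coupler_mouth exp [401.7106 172.7988] [(0.74, array([301.2, 248.6])), (0.66, array([401. , 172.2]))]
scene coupler_grip exp [399.3843 148.4476] [(0.63, array([398.4, 143.3]))]
scene nipple exp [405.5509 211.3214] [(0.72, array([407.2, 212.5]))]
scene nipple_tip exp [404.5369 200.7804] [(0.72, array([404.8, 201.8]))]
top coupler_mouth exp [124.3146 204.3186] [(0.64, array([126.2, 201.6]))]
top coupler_grip exp [118.4896 215.3839] [(0.56, array([117.6, 210.7]))]
top nipple exp [132.3702 188.2468] [(0.58, array([130. , 187.2]))]
top nipple_tip exp [130.28   192.2212] [(0.89, array([130.8, 191.3]))]
wrist coupler_mouth exp [280.8738 234.8013] [(0.82, array([282.2, 232.8]))]
wrist coupler_grip exp [281.0885 284.5203] [(0.91, array([278.6, 280.3]))]
wrist nipple exp [279.8669 196.4677] [(0.88, array([278.6, 195.4]))]
wrist nipple_tip exp [279.8691 204.9352] [(0.81, array([279.7, 202.5]))]
```

View pics/cmp.png

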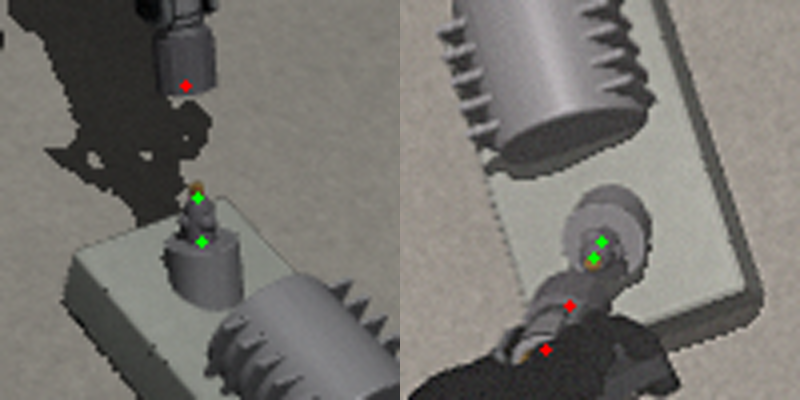

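View pics/wrist.png

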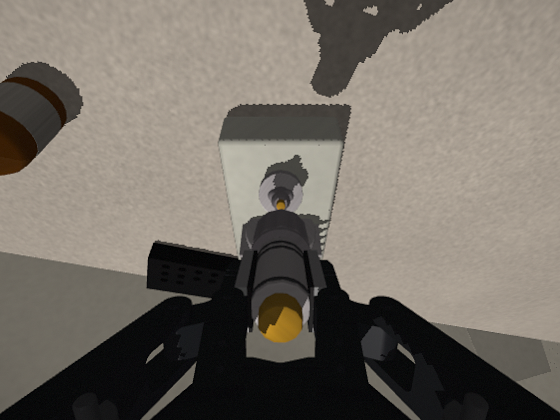

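The left crop (scene) shows the coupler mouth at (186,85) above the nipple (198,198). In the wrist view it lines up with the nipple at (281,197). Next, a cylinder fit of both for the remaining lateral offset.

```bash
cat > fit.py <<'E'
from h import *
from scipy.optimize import least_squares
np.set_printoptions(precision=2,suppress=True)
ax=rot.as_matrix()[:,0]; ay=np.cross(n,ax)  # lateral axes
def fit(P,org,r,h0,h1,tilt):
    L=(P-org)@np.c_[ax,ay,n]*1000; rad=np.hypot(L[:,0],L[:,1])
    L=L[(L[:,2]>h0)&(L[:,2]<h1)&(abs(rad-r)<5)]
    if len(L)<30: return None
    f=lambda v:np.hypot(L[:,0]-v[0]-(v[2]*L[:,2] if tilt else 0),L[:,1]-v[1]-(v[3]*L[:,2] if tilt else 0))-r
    R_=least_squares(f,np.zeros(4 if tilt else 2),loss="soft_l1",f_scale=.5)
    return len(L),R_.x,"rms",np.sqrt(np.mean(R_.fun**2)),"hmin/max",np.percentile(L[:,2],[1,99])
o=bot.get_obs(); z=R.from_euler('xyz',o['tcp_rot'],degrees=True).as_matrix()[:,2]; m=o['ee_pos']+z*.0427
print("cmd mouth rel seat (ax,ay,n) mm",(m-s)@np.c_[ax,ay,n]*1000)
for c in('scene','top','wrist'):
    P=cloud(bot.camera(c),np.ones((420,560),bool))
    print(c,"seat cyl",fit(P,s,22,-22,-2,False),"\n  skirt",fit(P,m,17,1,33,False),"\n  tilt",fit(P,m,17,1,33,True))
    L=(P-s)@np.c_[ax,ay,n]*1000; d=np.hypot(L[:,0],L[:,1]); q=L[(d>11)&(d<19)&(abs(L[:,2])<6)]
    print("  seat height",len(q),np.median(q[:,2]) if len(q) else None)
E
python3 fit.py; python3 -c "
from h import *
print(rot.as_matrix())"
```

```text
cmd mouth rel seat (ax,ay,n) mm [ 0.81  0.01 99.35]
scene seat cyl (138, array([ 2.89, -0.2 ]), 'rms', np.float64(1.2326148253362583), 'hmin/max', array([-21.79,  -2.24])) 
  skirt (199, array([ 1.89, -0.26]), 'rms', np.float64(1.3386531511431563), 'hmin/max', array([ 1.39, 32.45])) 
  tilt (199, array([ 1.8 , -0.37,  0.01,  0.01]), 'rms', np.float64(1.3385910268302001), 'hmin/max', array([ 1.39, 32.45]))
  seat height 54 0.7539751445918063
top seat cyl (102, array([ 0.74, -0.01]), 'rms', np.float64(1.7597165189545407), 'hmin/max', array([-21.94,  -2.05])) 
  skirt (123, array([-0.48, -0.18]), 'rms', np.float64(1.0675048634821893), 'hmin/max', array([ 1.6, 32.8])) 
  tilt (123, array([-1.11, -0.17,  0.04,  0.  ]), 'rms', np.float64(0.9546989119416668), 'hmin/max', array([ 1.6, 32.8]))
  seat height 130 -0.2411828456871748
wrist seat cyl (283, array([ 2.29, -0.58]), 'rms', np.float64(1.5020794381950866), 'hmin/max', array([-21.75,  -2.72])) 
  skirt (1006, array([ 1.25, -0.9 ]), 'rms', np.float64(0.6523208657049192), 'hmin/max', array([ 1.4 , 32.93])) 
  tilt (1006, array([ 1.48, -0.98, -0.01,  0.  ]), 'rms', np.float64(0.6276580996226804), 'hmin/max', array([ 1.4 , 32.93]))
  seat height 591 0.2845338280204586
[[-8.29270687e-01 -3.27217899e-01  4.53032641e-01]
 [-2.87160722e-01  9.44948912e-01  1.56876617e-01]
 [-4.79425539e-01  6.93889390e-17 -8.77582562e-01]]
```

Relative offsets are ≤0.4 mm and tilt is about 0. Push along -n.

>>> {"method": "play_rows", "body": {
  "targets": [
    {"grip": 255,"linear": [0.88,0.31,-1.77],"delta_rot": [0,0,0]},
    {"grip": 255,"linear": [1.79,0.62,-3.52],"delta_rot": [0,0,0]},
    {"grip": 255,"linear": [2.7,0.94,-5.28],"delta_rot": [0,0,0]},
    {"grip": 255,"linear": [2.92,1.01,-5.71],"delta_rot": [0,-0.002,0]},
    {"grip": 255,"linear": [3.15,1.09,-6.15],"delta_rot": [0,-0.002,0]},
    {"grip": 255,"linear": [3.38,1.17,-6.59],"delta_rot": [0,-0.002,0]},
    {"grip": 255,"linear": [3.38,1.17,-6.59],"delta_rot": [0,-0.002,0]},
    {"grip": 255,"linear": [3.38,1.17,-6.59],"delta_rot": [0,-0.002,0]}
  ],
  "force": 120
}}

```text
time: 12.95
ee_pos: [0.5667, 0.1928, 0.1391]
tcp_rot: [180.0, 28.7, -160.9]
wrist_force: [-0.0, 0.1, -2.3]
opening: 0.0237
grasp_force: 117.7
```

```bash
python3 fit.py; python3 -c "
from h import *
delta(s+n*.0427,rot)"
```

```text
cmd mouth rel seat (ax,ay,n) mm [ 0.48  0.01 24.92]
scene seat cyl (136, array([ 3.21, -0.46]), 'rms', np.float64(1.3281578306409367), 'hmin/max', array([-21.52,  -2.36])) 
  skirt (178, array([ 1.88, -0.39]), 'rms', np.float64(1.4258996067706484), 'hmin/max', array([ 1.72, 32.42])) 
  tilt (178, array([ 1.84, -0.74,  0.  ,  0.02]), 'rms', np.float64(1.4239499643411033), 'hmin/max', array([ 1.72, 32.42]))
  seat height 54 0.8730996786865409
top seat cyl (83, array([ 0.56, -0.02]), 'rms', np.float64(1.4422791929578103), 'hmin/max', array([-21.81,  -2.19])) 
  skirt (99, array([-0.63, -0.22]), 'rms', np.float64(1.3487753072071533), 'hmin/max', array([ 2.7 , 32.87])) 
  tilt (99, array([-1.75, -0.38,  0.07,  0.01]), 'rms', np.float64(1.139348181409059), 'hmin/max', array([ 2.7 , 32.87]))
  seat height 80 -0.3601047077432722
wrist seat cyl (525, array([ 1.98, -0.53]), 'rms', np.float64(1.4475449089429362), 'hmin/max', array([-21.8 ,  -2.33])) 
  skirt (1016, array([ 1.24, -0.85]), 'rms', np.float64(0.7783326346271248), 'hmin/max', array([ 1.47, 32.95])) 
  tilt (1016, array([ 1.45, -0.85, -0.01, -0.  ]), 'rms', np.float64(0.7546023279740692), 'hmin/max', array([ 1.47, 32.95]))
  seat height 537 0.26115016767173277
linear cm [ 1.17  0.41 -2.16] rot [-0.0005  0.0007 -0.0004] q [ 18.7 -17.4 -26.4  52.3   0.2  -0.4]
```

>>> {"method": "play_rows", "body": {
  "targets": [
    {"grip": 255,"linear": [0.14,0.05,-0.38],"delta_rot": [0,0,0]},
    {"grip": 255,"linear": [0.32,0.11,-0.73],"delta_rot": [0,0,0]},
    {"grip": 255,"linear": [0.5,0.17,-1.08],"delta_rot": [0,0,0]},
    {"grip": 255,"linear": [0.68,0.23,-1.43],"delta_rot": [0,0,0]},
    {"grip": 255,"linear": [0.86,0.3,-1.78],"delta_rot": [0,0,0]},
    {"grip": 255,"linear": [1.0,0.34,-2.04],"delta_rot": [0,0,0]},
    {"grip": 255,"linear": [1.09,0.38,-2.21],"delta_rot": [0,0,0]},
    {"grip": 255,"linear": [1.09,0.38,-2.21],"delta_rot": [0,0,0]}
  ]
}}

```text
time: 13.9
ee_pos: [0.5777, 0.1968, 0.1177]
tcp_rot: [180.0, 28.7, -160.9]
wrist_force: [-9.2, -3.3, 12.3]
opening: 0.0235
grasp_force: 120.5
```

```bash
python3 fit.py | grep -v tilt; python3 -c "
from h import *
o=bot.get_obs();print('push',o['wrist_force']@n,'lat',o['wrist_force']@rot.as_matrix()[:,:2])"
```

```text
cmd mouth rel seat (ax,ay,n) mm [ 0.43 -0.12  0.52]
scene seat cyl (133, array([ 3.03, -0.36]), 'rms', np.float64(1.3621098912115168), 'hmin/max', array([-21.53,  -2.22])) 
  skirt (189, array([ 1.82, -0.36]), 'rms', np.float64(1.5109666979312688), 'hmin/max', array([ 1.11, 32.66])) 
  seat height 51 1.7591227031455536
top seat cyl (75, array([ 0.36, -0.29]), 'rms', np.float64(1.1547071639957187), 'hmin/max', array([-21.72,  -2.19])) 
  skirt (89, array([-0.52, -0.1 ]), 'rms', np.float64(1.2939532393329223), 'hmin/max', array([ 1.16, 32.94])) 
  seat height 38 0.05768207028704723
wrist seat cyl (676, array([ 1.9 , -0.52]), 'rms', np.float64(1.4356849123012558), 'hmin/max', array([-21.52,  -2.17])) 
  skirt (1022, array([ 1.42, -0.83]), 'rms', np.float64(0.6840602269532148), 'hmin/max', array([ 1.24, 32.93])) 
  seat height 202 0.7169689119693397
push 15.881995768840676 lat [3.37178185 0.06204286]
```

>>> {"method": "play_rows", "body": {
  "targets": [
    {"grip": 255,"linear": [0.05,0.02,-0.09],"delta_rot": [0,0,0]},
    {"grip": 255,"linear": [0.09,0.03,-0.18],"delta_rot": [0,0,0]},
    {"grip": 255,"linear": [0.09,0.03,-0.18],"delta_rot": [0,0,0]},
    {"grip": 255,"linear": [0.09,0.03,-0.18],"delta_rot": [0,0,0]}
  ]
}}

```text
time: 14.45
ee_pos: [0.578, 0.1969, 0.1178]
tcp_rot: [180.0, 28.8, -160.9]
wrist_force: [-30.6, -8.9, 29.0]
opening: 0.0235
grasp_force: 122.3
```

```bash
python3 -c "
from h import *
o=bot.get_obs();print('push',o['wrist_force']@n,'lat',o['wrist_force']@rot.as_matrix()[:,:2])
p=bot.camera('scene');u,v=proj(p,s)[0].astype(int)
q=bot.camera('wrist');a,b=proj(q,s)[0].astype(int)
cv2.imwrite('pics/home.png',np.hstack([cv2.resize(x['color'][j-50:j+30,i-40:i+40,::-1],(400,400),interpolation=cv2.INTER_CUBIC) for x,i,j in((p,u,v),(q,a,b))]))"; python3 fit.py|grep cmd
```

```text
push 40.75396458936563 lat [14.0126321   1.63826621]
cmd mouth rel seat (ax,ay,n) mm [ 0.05 -0.15  0.39]
```

View pics/home.png

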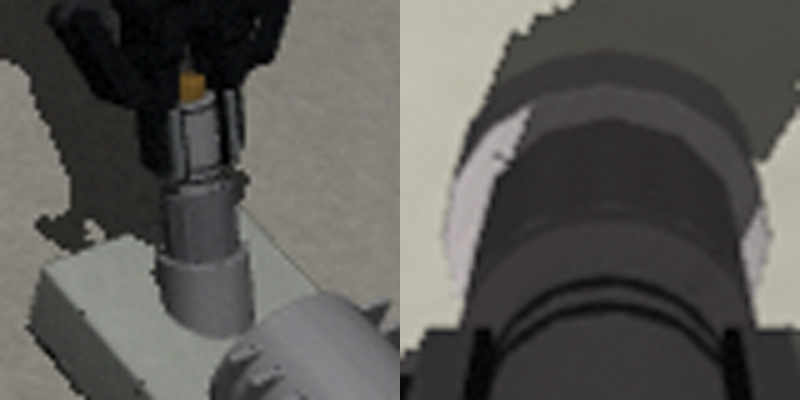

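Both crops show the skirt rim flush on the seat, and the force rose steeply with no travel, so it is home. Ease off about 0.8 mm and hold.

>>> {"method": "play_rows", "body": {
  "targets": [
    {"grip": 255,"linear": [-0.04,-0.01,0.07],"delta_rot": [0,0,0]},
    {"grip": 255,"linear": [-0.04,-0.01,0.07],"delta_rot": [0,0,0]},
    {"grip": 255,"linear": [-0.04,-0.01,0.07],"delta_rot": [0,0,0]},
    {"grip": 255,"linear": [-0.04,-0.01,0.07],"delta_rot": [0,0,0]},
    {"grip": 255,"linear": [-0.04,-0.01,0.07],"delta_rot": [0,0,0]},
    {"grip": 255,"linear": [-0.04,-0.01,0.07],"delta_rot": [0,0,0]},
    {"grip": 255,"linear": [-0.04,-0.01,0.07],"delta_rot": [0,0,0]},
    {"grip": 255,"linear": [-0.04,-0.01,0.07],"delta_rot": [0,0,0]},
    {"grip": 255,"linear": [-0.04,-0.01,0.07],"delta_rot": [0,0,0]},
    {"grip": 255,"linear": [-0.04,-0.01,0.07],"delta_rot": [0,0,0]}
  ]
}}

```text
time: 15.7
ee_pos: [0.5779, 0.1969, 0.1177]
tcp_rot: [180.0, 28.8, -160.9]
wrist_force: [-21.8, -6.3, 22.4]
opening: 0.0236
grasp_force: 121.3
```

>>> {"method": "play_rows", "body": {
  "targets": [
    {"grip": 255,"linear": [0,0,0],"delta_rot": [0,0,0]},
    {"grip": 255,"linear": [0,0,0],"delta_rot": [0,0,0]},
    {"grip": 255,"linear": [0,0,0],"delta_rot": [0,0,0]},
    {"grip": 255,"linear": [0,0,0],"delta_rot": [0,0,0]},
    {"grip": 255,"linear": [0,0,0],"delta_rot": [0,0,0]}
  ]
}}

```text
time: 16.2
ee_pos: [0.5779, 0.1969, 0.1177]
tcp_rot: [180.0, 28.8, -160.9]
wrist_force: [-21.8, -6.1, 22.7]
opening: 0.0239
grasp_force: 121.3
```

```bash
python3 -c "
from h import *
o=bot.get_obs();f=o['wrist_force']@n;print('push',f,o['ee_pos'],o['grasp_force'])
if 14<f<40 and o['grasp_force']>50: print(bot.job_done())"
```

```text
push 30.776025175212872 [0.57790069 0.19686592 0.11772393] 121.34434461593628
the job is handed in; nothing more can be done
None
```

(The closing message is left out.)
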